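# Release the bedside torch from its charging dock and stow it in the tilt-out bin

### The arm

A 7-joint arm with a two-finger parallel gripper is mounted at the origin on the work surface. World frame = base frame: x ahead of the robot, y to its left, z up, the work surface at z = 0. Lengths are in m, angles in rad, forces in N, time in s.
With the tool pointing down it reaches from about 0.4 to 0.875 m from the base axis. Payload 19.3 kg.
Tool frame: the origin (TCP) lies on the centre line of the jaws, within the pads' length; the fingertips stand env.tips_ahead ahead of it and the grasp point (between the pads) lies 11 mm behind it (env.tips_ahead is the distance from the TCP to the fingertips, in m); z points along the fingers, y is the line along which they close (so a half turn about z gives the same grasp; the last joint's range is limited). The gripper opens to 85 mm and grips with 20 to 120 N. Pads are 22 mm wide; open, the fingers measure 114 mm over their backs; the gripper's body (76 mm by 85 mm) begins 54 mm behind the grasp point. The pads swing forward as they close: fully open they stand 13 mm farther back than shut.
Start: joints at [-1.186, 0.521, -0.036, 1.599, 0.021, 1.021, -0.113], TCP at [0.275, 0.561, 0.239] pointing down, gripper open.
Joint ranges: [-2.91, 2.91], [-0.3, 2.13], [-1.5, 1.42], [0.17, 2.43], [-1.26, 4.41], [0.16, 1.93], [-2.52, 2.52]. Speed limits (rad/s): [1.89, 1.89, 2.39, 2.39, 3.01, 3.01, 3.01].

### API

Orientations are given as a rotation vector (axis times angle).
In Python, from cell import env gives the robot as it stands.
- The arm moves only by the tool servo_tool, never from a script. Its arguments are lists of equal length, an entry for each row: "grip": the gripper command: -1 is shut, 1 is fully open, values between are in proportion; "dp": the shift along the tool's x, y, z normalised to -1 to 1, where 1 is 0.1 m, a list of three; "rotation": the turn, a rotation vector about the tool's x, y, z normalised to -1 to 1, where 1 is 180 degrees, a list of three. A call has 1 to 5 rows; each row is the pose to reach, as a shift and turn from the pose commanded when the call began, along the tool's axes at that moment, turning the shorter way round; what a row does not reach only later rows make up. A row lasts 1/12 s, in which the tool goes at most 41.7 mm and 7.16 degrees, less where a joint would pass 70% of its speed; a pose out of reach is approached as far as the arm can. A call with a number of a shift or a turn outside -1 to 1 is refused whole. A call with a gripper value outside its range is refused whole. The fingers move at their own pace and stop on an object; "newtons" is the grip in N (left out, the last holds). Time passes only in rows, so rows that repeat a pose let the fingers close. It gives the time, the measured TCP pose, the force, the opening and the grip force at its end, in the units of the state.
- env.get_state(): the state, without advancing time (a new reading comes with each control period).
- env.camera(name): name is "side" or "top" or "wrist"; returns the picture (420x560x3 uint8, red, green, blue); there is no depth.
- env.camera_info(name): a dict with "vfov" (degrees; the focal length in pixels is half the picture's height over the tangent of half this angle, whatever the lens; pixels are square), "cx", "cy" (the principal point, pixels), "cam_to_world" (4x4, takes a point from camera to world coordinates). Camera axes: x right, y down, z forward; pixel columns grow to the right and rows downward; lengths in m; the calibration is good to about 2 mm. A picture is of the moment at which its call begins: read the wrist's pose just before it. camera_info takes no time and is no camera call; for the wrist camera it gives the pose at the moment of the call.
- env.job_done(): hands the job in; it is judged then, once.
The state is a dict: "t": time; "joint_positions": joint angles; "joint_vel": joint speeds; "tau": joint torques, N m; "ee_pos": TCP position; "eef_rot": TCP orientation; "force": force on the tool from outside, world axes, zero at the start; "wrist_torque": the same for the moment, N m; "width": finger opening in m; "grasp_force": force on a finger pad.
Only numpy, scipy, OpenCV 4.12 (cv2) and the standard library are available. Lean on these libraries where they do the work, as an engineer would, in place of code of your own. Each camera call takes 0.05 s, during which the arm holds its last target. There are 200 camera calls.

### The job

The torch should be ready to hand in the tilt-out bin tonight. Tip the bin fully open, take the torch off its charging dock by holding its release button pressed in while you pull it up (do not tear it off the catch), then lower it gently into the open bin, lens end up, and let go. Leave the bin open and do not disturb the cup, jar, pill box and magnifier.

Things in the scene. Friction and masses are not known exactly. Their poses are not given: they have to be found in the camera images.
- torch: Grey pocket torch standing in the dock, 140 mm long, loose, about 0.18 kg. Body a bar 36 mm (its x) by 34 mm (y); the top 16 mm is a round steel head, 40 mm across, lens facing up. Origin: centre of its foot; z along the torch to the lens, +x to the face with the release button. Its foot starts 8 mm above the table.
- torch_foot (a point): The torch's origin: centre of its foot (same axes as the torch).
- button (a joint): Torch's release button: 0 = out, 0.007 m = fully in; sprung, 2 N starts it, 6 N holds it in, it returns when let go. It drives a catch that hooks under a ledge in the dock: button out, the torch rises only 2 mm; fully in, it draws freely upward. Pinching the torch along its x (button against the blank face, 44 mm apart, 37 mm when in) holds it in; pinching along y does not.
- button_face (a point): Centre of the outer face of the release button, a black ribbed plate 18 mm wide, 26 mm tall on the torch's +x face, centred 108 mm above the foot (116 mm above the table in the dock), 8 mm proud of the face when out. Axes as the torch's; moves with the button.
- dock: Grey charging dock, fixed to the table, same yaw as the torch in it. Foot plate 96 x 84 x 8 mm; socket walls 62 x 60 mm outside, rim 45 mm above the table; the torch stands 37 mm deep in it with 1.2 mm of play each side. Origin: centre of the underside; +x is the side of the torch's button.
- housing: White plastic housing of the tilt-out bin, fixed to the table, 125 mm deep (x), 166 mm wide (y), 150 mm high, with sides, back and roof. The roof begins 32 mm behind the front: an open slot 32 mm wide behind the closed front panel. Origin: middle of the lower front edge, on the table; -x is the front, to which the bin tips.
- bin (a joint): Tilt of the bin in rad: 0 = closed (front panel upright), 0.62 = fully open (end stop), panel leaning out to the housing's -x and down. Hinge along the housing's y, 6 mm above the housing's origin. It stays wherever it is left (friction about 0.3 N m, i.e. 2 N at the tab).
- bin_hinge (a point): Middle of the bin's hinge axis, on the fixed housing (same axes as the housing), 6 mm above the table.
- bin_tab (a point): Pull tab: upright plate 60 mm wide, 8 mm thick, mid-way along the front panel's top edge, from 140 to 169 mm above the hinge when closed; its back face is in the plane of the panel's back, which passes through the hinge axis. This point: mid-thickness, 165 mm above the hinge; moves with the bin. It can be hooked from behind (fingers in the slot) or pinched front to back.
- bin_in (a point): On the bin, tilting with it: middle of the line where the bin's inner floor meets the front panel, 4 mm above the hinge. x along the floor to the back (81 mm inside), y across (136 mm inside), z up along the front panel (140 mm high; the bin's sides and back are 70 mm high). Open, the panel leans out and the floor rises to the back, making a V.
- cup: Bystander: yellow hard silicone cup, 72 mm across, 85 mm high, origin at the centre of its underside.
- jar: Bystander: black drying jar with twist cap, 56 mm across, 75 mm high, origin at the centre of its underside.
- pillbox: Bystander: flat steel pill box 75 x 50 x 22 mm, origin at the centre of its underside.
- magnifier: Bystander: clear magnifying sheet in a frame lying flat, 120 x 100 x 6 mm, origin at the centre of its underside.
There are look-alikes about, which are no part of the job. What is shaped like the torch but orange is not meant. There is more than one size of the housing; the one meant has the size given above.

How it is judged:
By the outcome, as a careful person would: the job done as asked, in the order asked, and still so for the second after the job is handed in, with the robot touching nothing.
It also fails if it takes over 61 s, if anything falls off the work surface, if the arm or the gripper's body presses on something with over 40 N, if the wrist force passes 120 N, or if a joint passes its speed limit or range.

## Working session

There is one attempt and no reset: what is moved stays moved. The work goes in short steps, Python scripts to look and compute and a tool call to move; the robot and the scene stay as the last step left them, time stands still between calls to the robot, and variables do not carry over. Pictures are saved under pics/ and viewed, at most 10 in all, crops included, and the job is handed in when it is done.

Besides the shell and the picture viewer there is one more tool, called after ">>>" by a JSON object that holds its "name" and its "arguments", one argument or row to a line. servo_tool: Moves the arm, as the interface text tells. Its arguments: {"type":"object","properties":{"grip":{"type":"array"},"dp":{"type":"array"},"rotation":{"type":"array"},"newtons":{"type":"number"}},"required":["grip","dp","rotation"]}

```bash
ls; mkdir -p pics
cat > h.py <<'E'
import numpy as np,cv2
from scipy.spatial.transform import Rotation as R
from cell import env
def K(n):
    i=env.camera_info(n); f=210/np.tan(np.radians(i["vfov"])/2); return f,i["cx"],i["cy"],np.array(i["cam_to_world"])
def ray(n,u,v,k=None):
    f,cx,cy,T=k or K(n); d=T[:3,:3]@np.array([(u-cx)/f,(v-cy)/f,1]); return T[:3,3],d
def onz(n,u,v,z,k=None):
    o,d=ray(n,u,v,k); return o+d*(z-o[2])/d[2]
def proj(n,p,k=None):
    f,cx,cy,T=k or K(n); q=T[:3,:3].T@(np.array(p)-T[:3,3]); return np.array([f*q[0]/q[2]+cx,f*q[1]/q[2]+cy])
E
python3 - <<'E'
from h import *
a=env.camera("top");b=env.camera("side")
cv2.imwrite("pics/top0.png",cv2.resize(a[:,:,::-1],(784,588),interpolation=cv2.INTER_CUBIC));cv2.imwrite("pics/side0.png",cv2.resize(b[:,:,::-1],(784,588),interpolation=cv2.INTER_CUBIC))
cv2.imwrite("top_raw.png",a[:,:,::-1]);cv2.imwrite("side_raw.png",b[:,:,::-1])
for n in("top","side"):
    k=K(n);print(n,k[:3],k[3].round(3).tolist())
s=env.get_state();print(s,env.tips_ahead)
print(R.from_rotvec(s["eef_rot"]).as_matrix().round(3))
E
```

```text
pics
top (np.float64(453.7646904665373), 278.38146301164477, 205.36158987234714) [[-0.01, -0.992, 0.128, 0.433], [-1.0, 0.012, 0.018, 0.05], [-0.019, -0.128, -0.992, 1.269], [0.0, 0.0, 0.0, 1.0]]
side (np.float64(379.8894107753913), 281.8781446413455, 204.1365088006543) [[0.996, -0.029, 0.088, 0.507], [-0.09, -0.541, 0.836, -0.749], [0.024, -0.841, -0.541, 0.641], [0.0, 0.0, 0.0, 1.0]]
{'t': 0.1, 'joint_positions': array([-1.18618486,  0.5219046 , -0.03632756,  1.59993798,  0.02124748,
        1.0211252 , -0.11280574]), 'joint_vel': array([ 0.00103854, -0.00208259, -0.00074894, -0.0014547 , -0.00026734,
       -0.00121453, -0.00148836]), 'tau': array([ 4.46037739e-03, -9.28480411e+01,  1.98487110e+00, -3.70543456e+01,
        1.83113414e-02,  5.16701286e-03, -7.72901922e-05]), 'ee_pos': array([0.27447165, 0.56118256, 0.238819  ]), 'eef_rot': array([-7.08236536e-01, -3.06060206e+00,  1.54348497e-03]), 'force': array([ 0.04185117, -0.42029715, -0.25337428]), 'wrist_torque': array([-0.0100717 ,  0.02208312, -0.05980733]), 'grasp_force': 0.0, 'width': 0.0854074615662563} 0.008
[[-0.898  0.439 -0.   ]
 [ 0.439  0.898 -0.001]
 [-0.    -0.001 -1.   ]]
```

View pics/top0.png

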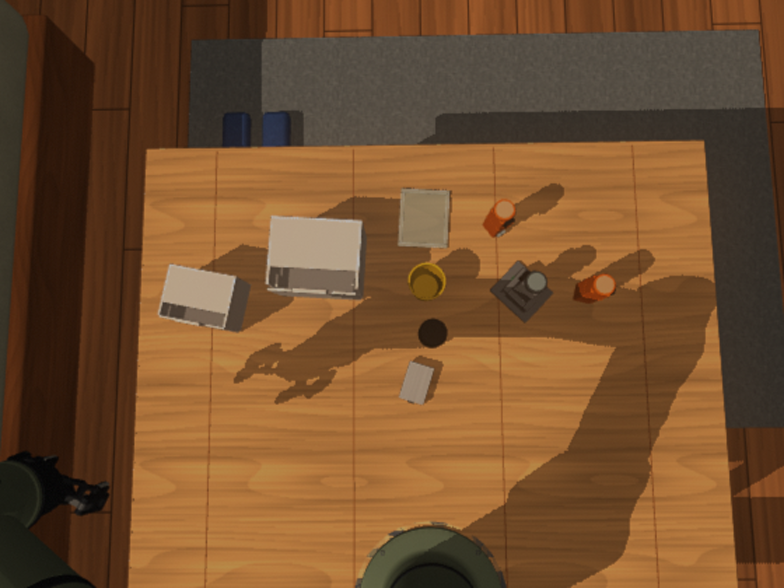

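View pics/side0.png

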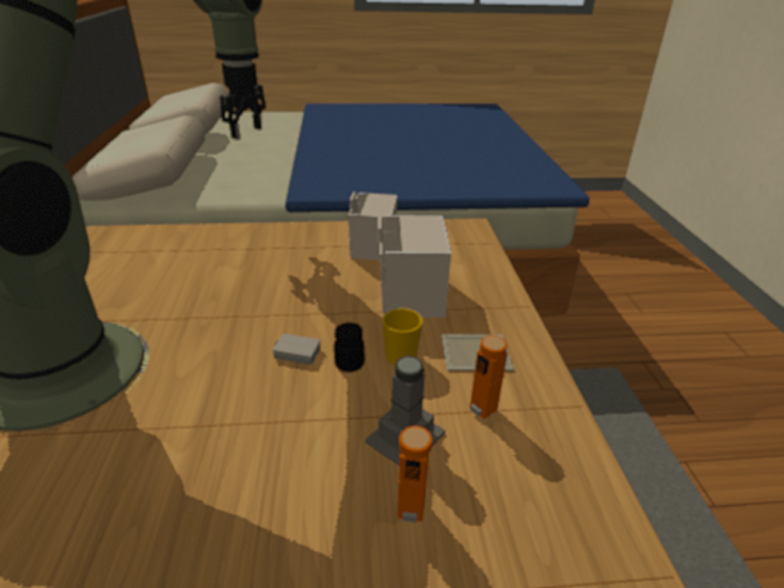

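The top view (784 px scale) shows the large housing at (315,255), the small one at (203,297), the grey torch and dock at (522,291), and bystanders at (425,218), (427,282), (432,333) and (418,382). Next I'll take close crops.

Run:
```python
from h import *
a=cv2.imread("top_raw.png");b=cv2.imread("side_raw.png")
c1=cv2.resize(a[145:240,105:270],None,fx=4.5,fy=4.5,interpolation=cv2.INTER_CUBIC)[:420]
c2=cv2.resize(a[180:235,345:400],(290,290),interpolation=cv2.INTER_CUBIC)
c3=cv2.resize(b[245:345,255:325],(290,290),interpolation=cv2.INTER_CUBIC)
o=np.zeros((590,800,3),np.uint8);
o[:290,:290]=c2;o[:290,300:590]=c3
c1=cv2.resize(a[145:240,105:270],(510,294),interpolation=cv2.INTER_CUBIC);o[295:589,:510]=c1
cv2.imwrite("pics/c0.png",o)
# known sized candidates : light roof masks
hsv=cv2.cvtColor(a,cv2.COLOR_BGR2HSV)
m=((hsv[...,1]<75)&(hsv[...,2]>150)).astype(np.uint8)
cs,_=cv2.findContours(m,0,2)
k=K("top")
for c in cs:
    if cv2.contourArea(c)<150: continue
    r=cv2.boxPoints(cv2.minAreaRect(c)); P=np.array([onz("top",*q,.15,k)[:2] for q in r]); P3=np.array([onz("top",*q,.10,k)[:2] for q in r])
    print(r.round(1).tolist(),P.round(3).tolist(),np.linalg.norm(P-np.roll(P,1,0),axis=1).round(3),np.linalg.norm(P3-np.roll(P3,1,0),axis=1).round(3))
```

```text
[[284.79998779296875, 282.6000061035156], [293.0, 258.0], [309.20001220703125, 263.3999938964844], [301.0, 288.0]] [[0.389, 0.057], [0.448, 0.036], [0.434, -0.003], [0.375, 0.018]] [0.041 0.063 0.042 0.063] [0.043 0.066 0.044 0.065]
[[112.19999694824219, 224.60000610351562], [120.5999984741211, 186.89999389648438], [167.89999389648438, 197.39999389648438], [159.5, 235.10000610351562]] [[0.535, 0.485], [0.63, 0.467], [0.602, 0.347], [0.508, 0.366]] [0.122 0.097 0.124 0.096] [0.128 0.101 0.129 0.1  ]
[[189.60000610351562, 202.0], [192.0, 153.8000030517578], [257.79998779296875, 157.0], [255.39999389648438, 205.3000030517578]] [[0.59, 0.292], [0.713, 0.288], [0.702, 0.121], [0.579, 0.128]] [0.165 0.123 0.167 0.123] [0.172 0.129 0.175 0.128]
```

View pics/c0.png

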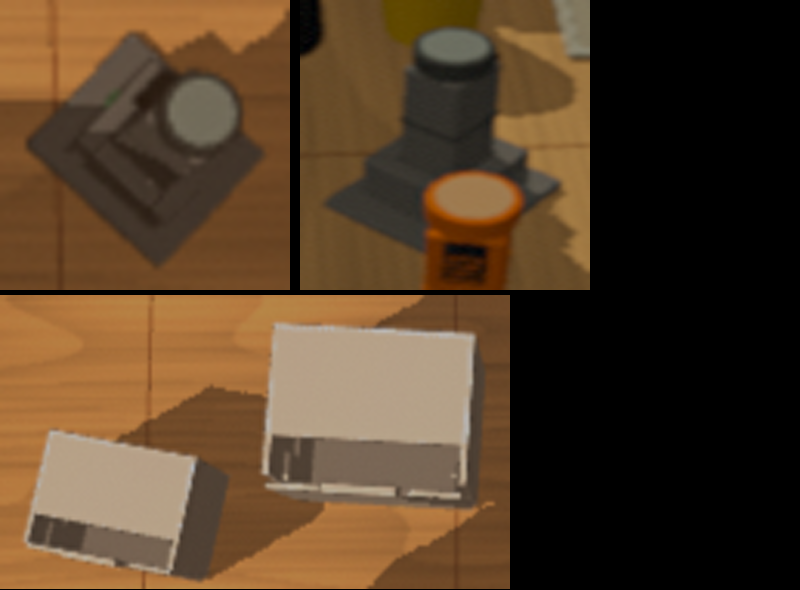

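The close crops confirm the large housing, which measures 166 × 124 mm. The dock diamond has crop corners (135,32), (27,145), (158,265) and (263,152). The button looks like the black patch at (155,90), facing up-left in the picture, i.e. world +x+y.

```bash
cat >> h.py <<'E'
H=np.array([.583,.211,0]); YAW=-.06   # housing estimate
def hw(p,H=None,yaw=None):
    return (globals()["H"] if H is None else H)+R.from_euler("z",YAW if yaw is None else yaw).as_matrix()@np.array(p)
def tool(az,tilt=0):
    """tool y at azimuth az, z down; tilt leans torch/tool backward axis toward -x of frame az-90deg"""
    y=np.array([np.cos(az),np.sin(az),0]); z=np.array([0,0,-1.]); x=np.cross(y,z)
    M=np.stack([x,y,z],1); f=np.array([np.sin(az),-np.cos(az),0])  # frame x (ahead)
    return R.from_rotvec(-tilt*y).as_matrix()@M if True else M
def go(p,M,cur=None):
    s=env.get_state(); p0=s["ee_pos"]; M0=R.from_rotvec(s["eef_rot"]).as_matrix()
    if cur: p0,M0=cur
    d=M0.T@(np.array(p)-p0)/.1; r=R.from_matrix(M0.T@M).as_rotvec()/np.pi
    print("dp",d.round(3).tolist(),"rot",r.round(4).tolist(),"deg",round(np.linalg.norm(r)*180,1))
E
python3 - <<'E'
from h import *
k=K("top")
c=[onz("top",345+u/5.273,180+v/5.273,.008,k)[:2] for u,v in((135,32),(27,145),(158,265),(263,152))]
c=np.array(c);print(c.round(3).tolist(),np.linalg.norm(c-np.roll(c,-1,0),axis=1).round(3),c.mean(0).round(3))
for i in range(4):
    d=c[(i+1)%4]-c[i];print(np.degrees(np.arctan2(d[1],d[0])).round(1))
print("head",onz("top",345+200/5.273,180+112/5.273,.148,k).round(3))
M=tool(np.pi/2+YAW);print(M.round(2).tolist(), hw([.016,0,.156]).round(3))
print("tilt check z",tool(np.pi/2,.3)[:,2].round(2))
go(hw([.016,0,.25]),M)
print("at tab: x,y,z tool"); go(hw([.016,0,.156]),M,(hw([.016,0,.25]),M))
E
```

```text
[[0.648, -0.186], [0.588, -0.127], [0.524, -0.194], [0.583, -0.252]] [0.084 0.093 0.082 0.092] [ 0.586 -0.19 ]
135.4
-134.0
-44.2
45.0
head [ 0.586 -0.189  0.148]
[[-1.0, 0.06, 0.0], [0.06, 1.0, 0.0], [0.0, 0.0, -1.0]] [0.599 0.21  0.156]
tilt check z [ 0.3  -0.   -0.96]
dp [-4.458, -1.729, -0.11] rot [-0.0003, -0.0, -0.1257] deg 22.6
at tab: x,y,z tool
dp [0.0, 0.0, 0.94] rot [0.0, 0.0, 0.0] deg 0.0
```

>>> {"name": "servo_tool", "arguments": {
  "grip": [-1,-1,-1,-1],
  "dp": [
    [-1,-0.39,0],
    [-1,-0.39,0],
    [-1,-0.39,0],
    [-1,-0.39,0]
  ],
  "rotation": [
    [0,0,0],
    [0,0,0],
    [0,0,0],
    [0,0,0]
  ],
  "newtons": 40
}}

```text
t: 0.43
ee_pos: [0.3518, 0.4778, 0.2393]
eef_rot: [0.718, 3.056, -0.003]
force: [1.0, -1.2, 0.3]
width: 0.0388
grasp_force: 0.0
```

>>> {"name": "servo_tool", "arguments": {
  "grip": [-1,-1,-1,-1],
  "dp": [
    [-1,-0.39,0],
    [-1,-0.39,0],
    [-1,-0.39,0],
    [-1,-0.39,0]
  ],
  "rotation": [
    [0,0,0],
    [0,0,0],
    [0,0,0],
    [0,0,0]
  ]
}}

```text
t: 0.77
ee_pos: [0.424, 0.3986, 0.2392]
eef_rot: [0.718, 3.056, -0.003]
force: [-0.8, -1.1, 0.1]
width: 0.0
grasp_force: 0.0
```

>>> {"name": "servo_tool", "arguments": {
  "grip": [-1,-1,-1,-1],
  "dp": [
    [-1,-0.39,0],
    [-1,-0.39,0],
    [-1,-0.39,0],
    [-1,-0.39,0]
  ],
  "rotation": [
    [0,0,0],
    [0,0,0],
    [0,0,0],
    [0,0,0]
  ]
}}

```text
t: 1.1
ee_pos: [0.4963, 0.3195, 0.2391]
eef_rot: [0.718, 3.057, -0.003]
force: [0.9, -0.3, -0.2]
width: -0.0001
grasp_force: 0.0
```

>>> {"name": "servo_tool", "arguments": {
  "grip": [-1,-1,-1,-1,-1],
  "dp": [
    [-0.8,-0.39,0],
    [-0.8,-0.39,0],
    [-0.8,-0.39,0],
    [-0.8,-0.39,0],
    [-0.8,-0.39,0]
  ],
  "rotation": [
    [0,0,-0.125],
    [0,0,-0.125],
    [0,0,-0.125],
    [0,0,-0.125],
    [0,0,-0.125]
  ]
}}

```text
t: 1.52
ee_pos: [0.5477, 0.2536, 0.2389]
eef_rot: [-0.098, -3.139, 0.0]
force: [-0.7, -0.0, 0.2]
width: 0.0002
grasp_force: 0.0
```

Run:
```python
from h import *
a=env.camera("wrist");k=K("wrist")
cv2.imwrite("pics/w1.png",a[:,:,::-1])
s=env.get_state();print(s["t"],s["ee_pos"],s["joint_positions"].round(2),s["width"])
for p in([0,0,.15],[.032,-.083,.15],[.032,.083,.15],[0,-.03,.175],[0,.03,.175],[-.008,.03,.175]): print(p,proj("wrist",hw(p),k).round(0))
go(hw([.016,0,.25]),tool(np.pi/2+YAW))
```

```text
1.5667 [0.54723252 0.25443553 0.23901608] [-0.49  0.49 -0.06  1.66  0.03  1.    0.95] -4.740018956217011e-05
[0, 0, 0.15] [233. 266.]
[0.032, -0.083, 0.15] [133. 302.]
[0.032, 0.083, 0.15] [338. 301.]
[0, -0.03, 0.175] [185. 283.]
[0, 0.03, 0.175] [270. 283.]
[-0.008, 0.03, 0.175] [270. 273.]
dp [-0.544, -0.41, -0.11] rot [0.0, -0.0002, -0.0011] deg 0.2
```

View pics/w1.png

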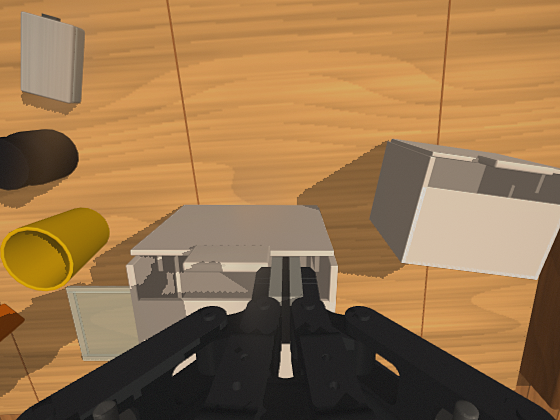

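The wrist view shows the housing's front panel top edge as a white line from (130,252) to (333,252). The tab is the pale strip over columns 190–270, rows 246–265, about 16 px off my prediction, so I'll zoom in.

Run:
```python
from h import *
k=K("wrist")
for u,v,z in((130,252,.15),(333,252,.15),(190,246,.175),(270,246,.175)):
    p=onz("wrist",u,v,z,k);print(p.round(3),(R.from_euler("z",-YAW).as_matrix()@(p-H)).round(3))
a=cv2.imread("pics/w1.png");cv2.imwrite("pics/w1c.png",cv2.resize(a[195:315,120:345],None,fx=3.5,fy=3.5,interpolation=cv2.INTER_CUBIC))
```

```text
[0.566 0.134 0.15 ] [-0.012 -0.078  0.15 ]
[0.576 0.289 0.15 ] [-0.012  0.077  0.15 ]
[0.553 0.189 0.175] [-0.028 -0.024  0.175]
[0.557 0.243 0.175] [-0.028  0.03   0.175]
```

View pics/w1c.png

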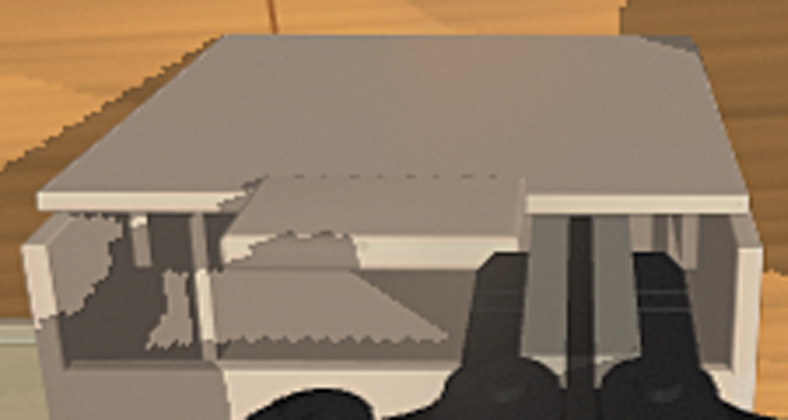

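The crop shows the bin slightly ajar, with the tab at crop columns 220–525, rows 238–268. The housing edges agree with my estimate to about 2 mm. Now I'll hook the tab from behind and tip the bin open.

>>> {"name": "servo_tool", "arguments": {
  "grip": [-1,-1,-1,-1,-1],
  "dp": [
    [-0.55,-0.41,0],
    [-0.55,-0.41,0],
    [-0.55,-0.41,0.4],
    [-0.55,-0.41,0.79],
    [-0.55,-0.41,0.79]
  ],
  "rotation": [
    [0,0,0],
    [0,0,0],
    [0,0,0],
    [0,0,0],
    [0,0,0]
  ]
}}

```text
t: 1.98
ee_pos: [0.5962, 0.2096, 0.1537]
eef_rot: [-0.098, -3.131, 0.006]
force: [-1.8, 0.0, -1.4]
width: -0.0005
grasp_force: 0.0
```

>>> {"name": "servo_tool", "arguments": {
  "grip": [-1,-1,-1,-1,-1],
  "dp": [
    [0.1,0,0.0],
    [0.2,0,0.02],
    [0.3,0,0.04],
    [0.4,0,0.06],
    [0.5,0,0.09]
  ],
  "rotation": [
    [0,0,0],
    [0,0,0],
    [0,0,0],
    [0,0,0],
    [0,0,0]
  ]
}}

```text
t: 2.4
ee_pos: [0.55, 0.2142, 0.1534]
eef_rot: [0.098, 3.138, 0.001]
force: [3.0, -0.8, -0.1]
width: 0.0001
grasp_force: 1.3
```

>>> {"name": "servo_tool", "arguments": {
  "grip": [-1,-1,-1,-1,-1],
  "dp": [
    [0.1,0,0.03],
    [0.2,0,0.06],
    [0.3,0,0.1],
    [0.38,0,0.13],
    [0.43,0,0.15]
  ],
  "rotation": [
    [0,0,0],
    [0,0,0],
    [0,0,0],
    [0,0,0],
    [0,0,0]
  ]
}}

```text
t: 2.82
ee_pos: [0.5065, 0.2169, 0.1374]
eef_rot: [0.097, 3.139, 0.001]
force: [2.2, 0.9, 0.0]
width: -0.0001
grasp_force: 1.0
```

>>> {"name": "servo_tool", "arguments": {
  "grip": [-1,-1,-1],
  "dp": [
    [0.05,0,0.02],
    [0.08,0,0.03],
    [0.08,0,0.03]
  ],
  "rotation": [
    [0,0,0],
    [0,0,0],
    [0,0,0]
  ]
}}

```text
t: 3.07
ee_pos: [0.5048, 0.2169, 0.1366]
eef_rot: [0.1, 3.128, 0.006]
force: [27.1, -3.3, 14.8]
width: -0.0001
grasp_force: 15.4
```

>>> {"name": "servo_tool", "arguments": {
  "grip": [-1,-1],
  "dp": [
    [0.04,0,0],
    [0.04,0,0]
  ],
  "rotation": [
    [0,0,0],
    [0,0,0]
  ]
}}

```text
t: 3.23
ee_pos: [0.5038, 0.2172, 0.1375]
eef_rot: [0.102, 3.122, 0.009]
force: [43.4, -5.5, 13.3]
width: -0.0001
grasp_force: 21.6
```

The bin has hit its end stop, and the contact geometry works out at about 0.63 rad. Backing off now and heading to the dock.

>>> {"name": "servo_tool", "arguments": {
  "grip": [-1,-1,-1,-1],
  "dp": [
    [-0.3,0,0],
    [-0.3,0,-0.4],
    [-0.3,0,-1],
    [-0.3,0,-1]
  ],
  "rotation": [
    [0,0,0],
    [0,0,0],
    [0,0,0],
    [0,0,0]
  ]
}}

```text
t: 3.57
ee_pos: [0.526, 0.2153, 0.2376]
eef_rot: [0.099, 3.137, 0.003]
force: [0.5, -0.0, 0.9]
width: 0.0001
grasp_force: 0.0
```

>>> {"name": "servo_tool", "arguments": {
  "grip": [-1,-1,1,1],
  "dp": [
    [-0.1,-1,-0.3],
    [-0.1,-1,-0.3],
    [-0.1,-1,-0.3],
    [-0.1,-1,-0.3]
  ],
  "rotation": [
    [0,0,0],
    [0,0,0],
    [0,0,0],
    [0,0,0]
  ]
}}

```text
t: 3.9
ee_pos: [0.5294, 0.1095, 0.2655]
eef_rot: [0.107, 3.138, -0.002]
force: [0.6, 0.3, -0.3]
width: 0.0232
grasp_force: 0.0
```

>>> {"name": "servo_tool", "arguments": {
  "grip": [1,1,1,1],
  "dp": [
    [-0.1,-1,0],
    [-0.1,-1,0],
    [-0.1,-1,0],
    [-0.1,-1,0]
  ],
  "rotation": [
    [0,0,0],
    [0,0,0],
    [0,0,0],
    [0,0,0]
  ]
}}

```text
t: 4.23
ee_pos: [0.5323, 0.0097, 0.2638]
eef_rot: [0.106, 3.14, -0.002]
force: [0.0, -0.9, 0.2]
width: 0.0723
grasp_force: 0.0
```

>>> {"name": "servo_tool", "arguments": {
  "grip": [1,1,1,1],
  "dp": [
    [-0.1,-1,0],
    [-0.1,-1,0],
    [-0.1,-1,0],
    [-0.1,-1,0]
  ],
  "rotation": [
    [0,0,0],
    [0,0,0],
    [0,0,0],
    [0,0,0]
  ]
}}

```text
t: 4.57
ee_pos: [0.536, -0.0903, 0.2637]
eef_rot: [-0.105, -3.14, 0.002]
force: [0.3, 1.0, -0.6]
width: 0.0852
grasp_force: 0.0
```

>>> {"name": "servo_tool", "arguments": {
  "grip": [1,1,1,1,1],
  "dp": [
    [0.1,-0.5,0],
    [0.1,-0.5,0],
    [0.1,-0.5,0],
    [0.1,-0.5,0],
    [0.1,-0.5,0]
  ],
  "rotation": [
    [0,0,0.19],
    [0,0,0.19],
    [0,0,0.19],
    [0,0,0.19],
    [0,0,0.19]
  ]
}}

```text
t: 4.98
ee_pos: [0.5234, -0.1346, 0.2636]
eef_rot: [-1.026, -2.969, -0.001]
force: [-0.2, -0.3, -0.0]
width: 0.0856
grasp_force: 0.0
```

Run:
```python
from h import *
k=K("wrist");a=env.camera("wrist")
t=env.camera("top")
cv2.imwrite("top1.png",t[:,:,::-1])
o=np.zeros((420,800,3),np.uint8);o[:,:560]=a[:,:,::-1]
o[:180,565:800]=cv2.resize(t[140:230,170:287,::-1],(235,180),interpolation=cv2.INTER_CUBIC)
cv2.imwrite("pics/w2.png",o)
s=env.get_state();print(s["t"],s["ee_pos"],s["joint_positions"].round(2),s["width"],s["force"])
f=lambda p:proj("wrist",np.array([.586,-.190,0])+R.from_euler("z",45.6,degrees=True).as_matrix()@np.array(p),k).round(0)
for p in([0,0,.148],[.026,0,.116],[0.026,.009,.129],[.048,.042,.008],[-.048,.042,.008],[.048,-.042,.008]):print(p,f(p))
M=tool(np.radians(45.6)); go([.586,-.190,.26],M)
```

```text
5.0833 [ 0.52343245 -0.13438283  0.26350586] [ 0.    0.36  0.19  1.8  -0.08  0.98  1.13] 0.08552682973835724 [ 0.04221477 -0.490246   -0.13495355]
[0, 0, 0.148] [281. 296.]
[0.026, 0, 0.116] [307. 280.]
[0.026, 0.009, 0.129] [309. 279.]
[0.048, 0.042, 0.008] [323. 209.]
[-0.048, 0.042, 0.008] [248. 201.]
[0.048, -0.042, 0.008] [314. 267.]
dp [-0.835, -0.056, 0.035] rot [0.0001, -0.0001, 0.0366] deg 6.6
```

View pics/w2.png

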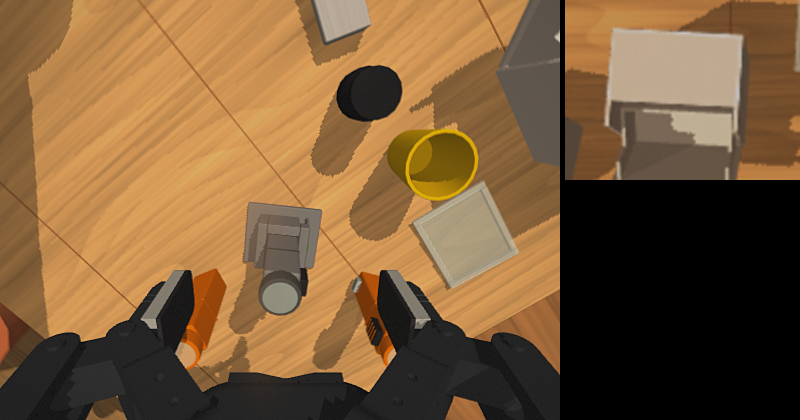

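The wrist view confirms the pose: head at (280,296) and black button at (303,280) match predictions within 4 px, and the bin stands open in the inset. Now I'll line up and descend.

>>> {"name": "servo_tool", "arguments": {
  "grip": [1,1,1,1],
  "dp": [
    [-0.835,-0.055,0.1],
    [-0.835,-0.055,0.1],
    [-0.835,-0.055,0.5],
    [-0.835,-0.055,0.8]
  ],
  "rotation": [
    [0,0,0.0366],
    [0,0,0.0366],
    [0,0,0.0366],
    [0,0,0.0366]
  ]
}}

```text
t: 5.42
ee_pos: [0.5874, -0.1918, 0.1819]
eef_rot: [1.18, 2.91, 0.0]
force: [-0.3, -0.1, -1.7]
width: 0.0854
grasp_force: 0.0
```

>>> {"name": "servo_tool", "arguments": {
  "grip": [1,1,1,1,1],
  "dp": [
    [0,0,0.2],
    [0,0,0.4],
    [0,0,0.6],
    [0,0,0.82],
    [0,0,0.82]
  ],
  "rotation": [
    [0,0,0],
    [0,0,0],
    [0,0,0],
    [0,0,0],
    [0,0,0]
  ]
}}

```text
t: 5.83
ee_pos: [0.5843, -0.1896, 0.0977]
eef_rot: [-1.177, -2.907, -0.0]
force: [-1.3, 0.2, -0.6]
width: 0.0853
grasp_force: 0.0
```

Run:
```python
from h import *
k=K("wrist");a=env.camera("wrist");b=env.camera("side")
o=np.zeros((420,800,3),np.uint8);o[:,:560]=a[:,:,::-1]
o[:330,565:800]=cv2.resize(b[220:350,245:338,::-1],(235,330),interpolation=cv2.INTER_CUBIC)
cv2.imwrite("pics/w3.png",o)
s=env.get_state();print(s["t"],s["ee_pos"],s["width"],s["force"])
go([.586,-.190,.102],tool(np.radians(45.6)))
```

```text
5.9333 [ 0.58581729 -0.19062861  0.10141683] 0.08532764932104803 [0.56769578 0.83533224 0.58777651]
dp [0.003, 0.006, -0.006] rot [-0.0001, -0.0004, 0.0012] deg 0.2
```

View pics/w3.png

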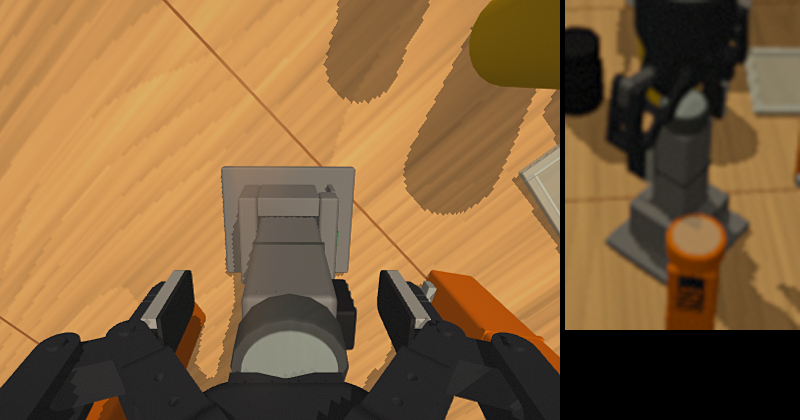

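The torch sits centred between the open fingers: head at (291,355), button at (345,310), pads at columns 190 and 380. Closing.

>>> {"name": "servo_tool", "arguments": {
  "grip": [-1,-1,-1,-1,-1],
  "dp": [
    [0,0,0],
    [0,0,0],
    [0,0,0],
    [0,0,0],
    [0,0,0]
  ],
  "rotation": [
    [0,0,0],
    [0,0,0],
    [0,0,0],
    [0,0,0],
    [0,0,0]
  ],
  "newtons": 40
}}

```text
t: 6.35
ee_pos: [0.5864, -0.1913, 0.1022]
eef_rot: [1.185, 2.908, 0.001]
force: [-0.1, 1.4, 7.7]
width: 0.0354
grasp_force: 55.8
```

>>> {"name": "servo_tool", "arguments": {
  "grip": [-1,-1,-1,-1,-1],
  "dp": [
    [0,0,0],
    [0,0,0],
    [0,0,0],
    [0,0,0],
    [0,0,0]
  ],
  "rotation": [
    [0,0,0],
    [0,0,0],
    [0,0,0],
    [0,0,0],
    [0,0,0]
  ]
}}

```text
t: 6.77
ee_pos: [0.5864, -0.1913, 0.1022]
eef_rot: [1.185, 2.908, 0.001]
force: [0.7, 1.3, 8.9]
width: 0.0359
grasp_force: 56.2
```

>>> {"name": "servo_tool", "arguments": {
  "grip": [-1,-1,-1,-1],
  "dp": [
    [0,0,-0.02],
    [0,0,-0.04],
    [0,0,-0.06],
    [0,0,-0.06]
  ],
  "rotation": [
    [0,0,0],
    [0,0,0],
    [0,0,0],
    [0,0,0]
  ]
}}

```text
t: 7.1
ee_pos: [0.586, -0.191, 0.1077]
eef_rot: [1.185, 2.909, 0.001]
force: [1.6, 2.5, -0.6]
width: 0.0358
grasp_force: 57.2
```

>>> {"name": "servo_tool", "arguments": {
  "grip": [-1,-1,-1,-1,-1],
  "dp": [
    [0,0,-0.12],
    [0,0,-0.25],
    [0,0,-0.4],
    [0,0,-0.6],
    [0,0,-0.9]
  ],
  "rotation": [
    [0,0,0],
    [0,0,0],
    [0,0,0],
    [0,0,0],
    [0,0,0]
  ]
}}

```text
t: 7.52
ee_pos: [0.5843, -0.1916, 0.1969]
eef_rot: [-1.185, -2.906, 0.002]
force: [-0.0, -0.1, -1.4]
width: 0.0353
grasp_force: 58.6
```

>>> {"name": "servo_tool", "arguments": {
  "grip": [-1,-1,-1,-1,-1],
  "dp": [
    [0,0,-0.2],
    [0,0,-0.4],
    [0,0,-0.6],
    [0,0,-0.7],
    [0,0,-0.7]
  ],
  "rotation": [
    [0,0,0],
    [0,0,0],
    [0,0,0],
    [0,0,0],
    [0,0,0]
  ]
}}

```text
t: 7.93
ee_pos: [0.5862, -0.192, 0.2695]
eef_rot: [1.185, 2.906, 0.0]
force: [0.4, 0.3, -2.2]
width: 0.0359
grasp_force: 58.7
```

Run:
```python
from h import *
b=env.camera("side");a=env.camera("wrist");t=env.camera("top")
o=np.zeros((590,800,3),np.uint8);o[:420,:560]=a[:,:,::-1]
o[:330,565:800]=cv2.resize(b[170:350,225:353,::-1],(235,330),interpolation=cv2.INTER_CUBIC)
o[335:585,565:800]=cv2.resize(t[140:250,170:273,::-1],(235,250),interpolation=cv2.INTER_CUBIC)
cv2.imwrite("pics/w4.png",o)
s=env.get_state();print(s["t"],s["ee_pos"],s["width"],s["force"],s["joint_positions"].round(2))
# bin target: torch tilt, foot centre in bin_in frame
th=.62
def binpt(x,z,y=0): # bin_in coords -> world
    z+=.004; return hw([x*np.cos(th)-z*np.sin(th),y,.006+x*np.sin(th)+z*np.cos(th)])
L=.102-.008   # TCP height above foot
for tilt,xo,zo in((.49,.027,.10),(.49,.027,.0)):
    d=th-tilt
    # torch axis in bin frame at angle d from z toward +x ; foot centre
    ax=hw([-np.sin(tilt),0,np.cos(tilt)])-H
    p=binpt(xo,zo)+ax*L
    M=tool(np.pi/2+YAW,tilt)
    print(tilt,p.round(3)); go(p,M)
M0=tool(np.pi/2+YAW);go([.45,.2,.27],M0)
```

```text
8.0833 [ 0.58516968 -0.19129807  0.26612704] 0.03570722102788863 [-0.35982379 -0.02509234 -1.81504861] [ 0.07  0.49  0.22  1.6  -0.12  1.06  1.12]
0.49 [0.5   0.216 0.189]
dp [3.452, 2.321, 0.771] rot [-0.0558, -0.1498, -0.2226] deg 49.3
0.49 [0.558 0.212 0.108]
dp [3.012, 2.702, 1.584] rot [-0.0558, -0.1498, -0.2226] deg 49.3
dp [3.702, 1.853, -0.036] rot [-0.0002, -0.0005, -0.2273] deg 40.9
```

View pics/w4.png

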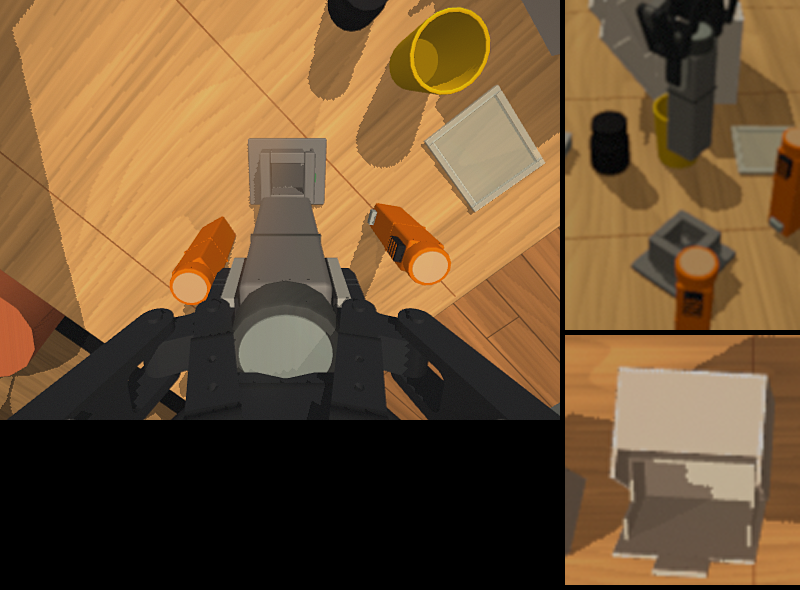

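The torch is out of the dock, held upright with its button pressed in (opening 36 mm), and the bin is fully open. Carrying it to the bin.

>>> {"name": "servo_tool", "arguments": {
  "grip": [-1,-1,-1,-1],
  "dp": [
    [0.3,0.15,0],
    [0.6,0.3,0],
    [0.95,0.48,0],
    [1,0.5,0]
  ],
  "rotation": [
    [0,0,0],
    [0,0,0],
    [0,0,0],
    [0,0,0]
  ]
}}

```text
t: 8.42
ee_pos: [0.5473, -0.0796, 0.2658]
eef_rot: [-1.176, -2.909, -0.002]
force: [0.3, 1.7, -1.4]
width: 0.0361
grasp_force: 57.2
```

>>> {"name": "servo_tool", "arguments": {
  "grip": [-1,-1,-1,-1],
  "dp": [
    [0.3,0.15,0],
    [0.6,0.3,0],
    [0.95,0.48,0],
    [1,0.5,0]
  ],
  "rotation": [
    [0,0,0],
    [0,0,0],
    [0,0,0],
    [0,0,0]
  ]
}}

```text
t: 8.75
ee_pos: [0.5104, 0.0259, 0.2661]
eef_rot: [-1.176, -2.91, -0.001]
force: [0.2, 1.1, -1.2]
width: 0.0358
grasp_force: 57.3
```

>>> {"name": "servo_tool", "arguments": {
  "grip": [-1,-1,-1,-1],
  "dp": [
    [0.3,0.15,0],
    [0.6,0.3,0],
    [0.95,0.48,0],
    [1,0.5,0]
  ],
  "rotation": [
    [0,0,0],
    [0,0,0],
    [0,0,0],
    [0,0,0]
  ]
}}

```text
t: 9.08
ee_pos: [0.4736, 0.1314, 0.2662]
eef_rot: [-1.176, -2.91, -0.0]
force: [-0.5, 0.9, -2.2]
width: 0.036
grasp_force: 57.0
```

>>> {"name": "servo_tool", "arguments": {
  "grip": [-1,-1,-1,-1,-1],
  "dp": [
    [0.2,0.1,0],
    [0.4,0.2,0],
    [0.6,0.3,0],
    [0.7,0.35,0],
    [0.7,0.35,0]
  ],
  "rotation": [
    [0,0,-0.035],
    [0,0,-0.07],
    [0,0,-0.105],
    [0,0,-0.14],
    [0,0,-0.17]
  ]
}}

```text
t: 9.5
ee_pos: [0.4491, 0.202, 0.2662]
eef_rot: [-0.361, -3.119, 0.0]
force: [0.1, 0.3, -2.8]
width: 0.0356
grasp_force: 57.2
```

```bash
cat >> h.py <<'E'
th=.62
def binpt(x,z,y=0):
    z+=.004; return hw([x*np.cos(th)-z*np.sin(th),y,.006+x*np.sin(th)+z*np.cos(th)])
def pose(tilt,xo,zo,L=.094):
    return binpt(xo,zo)+(hw([-np.sin(tilt),0,np.cos(tilt)])-H)*L, tool(np.pi/2+YAW,tilt)
E
python3 - <<'E'
from h import *
s=env.get_state();print(s["t"],s["ee_pos"],s["width"],s["joint_positions"].round(2))
M0=tool(np.pi/2+YAW);go([.45,.21,.25],M0)
A=pose(.45,.026,.11);B=pose(.45,.022,.005);print(A[0],B[0])
go(A[0],A[1],(np.array([.45,.21,.25]),M0)); go(*B,A)
E
```

```text
9.5 [0.44906089 0.20204288 0.26619202] 0.03560795433660393 [-0.53  0.28 -0.02  1.91  0.01  0.96  0.79]
dp [0.009, 0.08, 0.162] rot [-0.0001, -0.0006, -0.0543] deg 9.8
[0.49719076 0.21615474 0.19853109] [0.55484001 0.21269163 0.11074971]
dp [-0.467, 0.09, 0.515] rot [0.0, -0.1432, 0.0] deg 25.8
dp [-0.138, 0.0, 1.042] rot [0.0, 0.0, 0.0] deg 0.0
```

>>> {"name": "servo_tool", "arguments": {
  "grip": [-1,-1,-1],
  "dp": [
    [0,0.08,0],
    [0,0.08,0],
    [0,0.08,0]
  ],
  "rotation": [
    [0,0,-0.03],
    [0,0,-0.0543],
    [0,0,-0.0543]
  ]
}}

```text
t: 9.75
ee_pos: [0.452, 0.2074, 0.2662]
eef_rot: [-0.102, -3.138, 0.001]
force: [1.0, -0.2, -2.7]
width: 0.036
grasp_force: 57.2
```

>>> {"name": "servo_tool", "arguments": {
  "grip": [-1,-1,-1,-1,-1],
  "dp": [
    [0,0,0],
    [0,0,0],
    [-0.1,0,0],
    [-0.2,0.05,0.1],
    [-0.3,0.09,0.2]
  ],
  "rotation": [
    [0,-0.035,0],
    [0,-0.07,0],
    [0,-0.105,0],
    [0,-0.14,0],
    [0,-0.1432,0]
  ]
}}

```text
t: 10.17
ee_pos: [0.4817, 0.2144, 0.2474]
eef_rot: [0.095, 2.687, -0.018]
force: [2.6, 0.1, -1.7]
width: 0.0359
grasp_force: 57.8
```

Run:
```python
from h import *
s=env.get_state();print(s["t"],s["ee_pos"],s["width"],s["joint_positions"].round(2),s["force"])
A=pose(.45,.026,.11);B=pose(.45,.022,.01)
go(*A); go(*B,A)
```

```text
10.1667 [0.4816871  0.21440646 0.24741917] 0.03588288302762225 [-0.78  0.21  0.07  2.16  0.64  0.52  0.26] [ 2.55932169  0.0643848  -1.74084282]
dp [0.076, 0.027, 0.507] rot [-0.0005, 0.0011, -0.0033] deg 0.6
dp [-0.13, 0.0, 0.992] rot [0.0, 0.0, 0.0] deg 0.0
```

>>> {"name": "servo_tool", "arguments": {
  "grip": [-1,-1,-1,-1],
  "dp": [
    [0.08,0.03,0.1],
    [0.08,0.03,0.3],
    [0.08,0.03,0.5],
    [0.08,0.03,0.5]
  ],
  "rotation": [
    [0,0,0],
    [0,0,0],
    [0,0,0],
    [0,0,0]
  ]
}}

```text
t: 10.5
ee_pos: [0.4972, 0.2151, 0.1955]
eef_rot: [0.096, 2.694, -0.025]
force: [-1.5, -0.3, -2.9]
width: 0.0358
grasp_force: 57.3
```

>>> {"name": "servo_tool", "arguments": {
  "grip": [-1,-1,-1,-1,-1],
  "dp": [
    [-0.03,0,0.2],
    [-0.06,0,0.4],
    [-0.09,0,0.6],
    [-0.1,0,0.7],
    [-0.1,0,0.7]
  ],
  "rotation": [
    [0,0,0],
    [0,0,0],
    [0,0,0],
    [0,0,0],
    [0,0,0]
  ]
}}

```text
t: 10.92
ee_pos: [0.5369, 0.2128, 0.1388]
eef_rot: [0.095, 2.692, -0.024]
force: [-1.2, -0.4, -2.2]
width: 0.0355
grasp_force: 57.6
```

Run:
```python
from h import *
a=env.camera("wrist");t=env.camera("top");b=env.camera("side")
o=np.zeros((420,800,3),np.uint8);o[:,:560]=a[:,:,::-1]
o[:210,565:800]=cv2.resize(t[140:250,170:293,::-1],(235,210),interpolation=cv2.INTER_CUBIC)
o[215:,565:800]=cv2.resize(b[130:250,220:357,::-1],(235,205),interpolation=cv2.INTER_CUBIC)
cv2.imwrite("pics/w5.png",o)
s=env.get_state();print(s["t"],s["ee_pos"],s["width"],s["joint_positions"].round(2),s["force"])
B=pose(.45,.022,.005);go(*B)
```

```text
11.0667 [0.53666046 0.21366372 0.14087501] 0.03545405811615737 [-0.81  0.48  0.21  2.15  0.85  0.25  0.06] [-1.11302131  0.49626753 -1.30843788]
dp [-0.033, 0.003, 0.35] rot [-0.0012, 0.0, -0.0029] deg 0.6
```

View pics/w5.png

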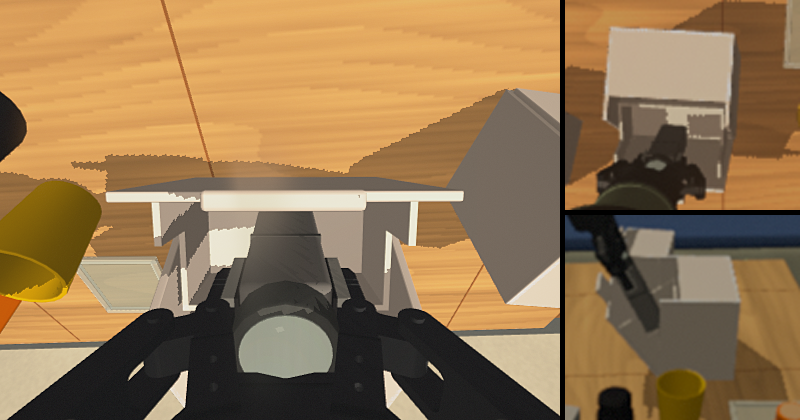

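The torch is hanging in the bin, centred on the tab (columns 200–365, torch at 285). Joint 6 is close to its limit, so I'll finish lowering with less tilt.

Run:
```python
from h import *
B=pose(.36,.022,.014);go(*B)
C=pose(.36,.020,.0035);go(*C,B)
```

```text
dp [-0.102, 0.003, 0.266] rot [-0.0011, 0.0287, -0.0029] deg 5.2
dp [-0.008, -0.0, 0.107] rot [0.0, 0.0, 0.0] deg 0.0
```

>>> {"name": "servo_tool", "arguments": {
  "grip": [-1,-1,-1,-1],
  "dp": [
    [-0.04,0,0.1],
    [-0.08,0,0.2],
    [-0.1,0,0.265],
    [-0.1,0,0.265]
  ],
  "rotation": [
    [0,0.015,0],
    [0,0.0287,0],
    [0,0.0287,0],
    [0,0.0287,0]
  ]
}}

```text
t: 11.4
ee_pos: [0.5587, 0.2106, 0.1209]
eef_rot: [0.102, 2.779, -0.017]
force: [-0.2, -1.0, -2.6]
width: 0.0357
grasp_force: 57.1
```

>>> {"name": "servo_tool", "arguments": {
  "grip": [-1,-1,-1],
  "dp": [
    [0,0,0.04],
    [0,0,0.07],
    [0,0,0.07]
  ],
  "rotation": [
    [0,0,0],
    [0,0,0],
    [0,0,0]
  ]
}}

```text
t: 11.65
ee_pos: [0.5592, 0.2124, 0.1137]
eef_rot: [0.094, 2.78, -0.018]
force: [0.4, -0.8, -1.7]
width: 0.0359
grasp_force: 57.4
```

>>> {"name": "servo_tool", "arguments": {
  "grip": [-1,-1,-1],
  "dp": [
    [0,0,0.02],
    [0,0,0.03],
    [0,0,0.03]
  ],
  "rotation": [
    [0,0,0],
    [0,0,0],
    [0,0,0]
  ]
}}

```text
t: 11.9
ee_pos: [0.5607, 0.2125, 0.1112]
eef_rot: [0.095, 2.78, -0.017]
force: [-3.0, 1.9, 0.7]
width: 0.0358
grasp_force: 53.8
```

>>> {"name": "servo_tool", "arguments": {
  "grip": [-1,-1],
  "dp": [
    [0,0,0.02],
    [0,0,0.02]
  ],
  "rotation": [
    [0,0,0],
    [0,0,0]
  ]
}}

```text
t: 12.07
ee_pos: [0.5618, 0.2124, 0.1096]
eef_rot: [0.096, 2.78, -0.016]
force: [-2.7, 2.1, 3.6]
width: 0.0358
grasp_force: 53.0
```

Run:
```python
from h import *
s=env.get_state();print(s["t"],s["ee_pos"],s["width"],s["joint_positions"].round(2),s["force"])
ty=R.from_rotvec(s["eef_rot"]).as_matrix()[:,2]
foot=s["ee_pos"]+ty*.094
q=R.from_euler("z",-YAW).as_matrix()@(foot-H)-[0,0,.006]
print("foot in bin_in", R.from_euler("y",th).as_matrix()@q-[0,0,.004], "tilt",np.arcsin(np.hypot(ty[0],ty[1])))
```

```text
12.0667 [0.561804   0.21239131 0.10960235] 0.03581682551875194 [-0.58  0.56  0.01  2.04  0.71  0.32  0.28] [-2.6968957   2.06269679  3.5674014 ]
foot in bin_in [ 0.01877494 -0.00010207  0.00181283] tilt 0.360355860783391
```

The foot is on the floor, about 2 mm from the panel. Next I'll loosen the grip to 20 N and lean the torch gently onto the panel by pivoting it in the pads, so it doesn't drop.

Run:
```python
from h import *
M=tool(np.pi/2+YAW,.17)
p=binpt(.0195,.106)+M[:,2]*.011
print(p); go(p,M)
```

```text
[0.53690087 0.21376927 0.09601538]
dp [0.281, -0.003, 0.039] rot [-0.0005, 0.0606, -0.0027] deg 10.9
```

>>> {"name": "servo_tool", "arguments": {
  "grip": [-1,-1],
  "dp": [
    [0,0,0],
    [0,0,0]
  ],
  "rotation": [
    [0,0,0],
    [0,0,0]
  ],
  "newtons": 20
}}

```text
t: 12.23
ee_pos: [0.5618, 0.2123, 0.1096]
eef_rot: [0.096, 2.78, -0.016]
force: [-2.8, 2.8, 3.4]
width: 0.0359
grasp_force: 52.6
```

>>> {"name": "servo_tool", "arguments": {
  "grip": [-1,-1,-1,-1,-1],
  "dp": [
    [0.03,0,0.01],
    [0.06,0,0.01],
    [0.09,0,0.02],
    [0.12,0,0.02],
    [0.14,0,0.02]
  ],
  "rotation": [
    [0,0.006,0],
    [0,0.012,0],
    [0,0.018,0],
    [0,0.025,0],
    [0,0.03,0]
  ]
}}

```text
t: 12.65
ee_pos: [0.5501, 0.2128, 0.1031]
eef_rot: [0.1, 2.874, -0.012]
force: [3.3, 0.8, 2.6]
width: 0.0359
grasp_force: 41.0
```

Run:
```python
from h import *
M=tool(np.pi/2+YAW,.17)
go(binpt(.0195,.106)+M[:,2]*.011,M)
```

```text
dp [0.146, 0.0, 0.034] rot [-0.0004, 0.0305, -0.003] deg 5.5
```

>>> {"name": "servo_tool", "arguments": {
  "grip": [-1,-1,-1,-1,-1],
  "dp": [
    [0.03,0,0.01],
    [0.06,0,0.01],
    [0.09,0,0.02],
    [0.12,0,0.02],
    [0.12,0,0.02]
  ],
  "rotation": [
    [0,0.006,0],
    [0,0.012,0],
    [0,0.018,0],
    [0,0.025,0],
    [0,0.03,0]
  ]
}}

```text
t: 13.07
ee_pos: [0.538, 0.2132, 0.0972]
eef_rot: [0.103, 2.971, -0.009]
force: [2.8, -0.2, 1.4]
width: 0.0357
grasp_force: 38.3
```

>>> {"name": "servo_tool", "arguments": {
  "grip": [-0.1,0,0.2,0.5,0.6],
  "dp": [
    [0,0,0],
    [0,0,0],
    [0,0,0],
    [0,0,0],
    [0,0,0]
  ],
  "rotation": [
    [0,0,0],
    [0,0,0],
    [0,0,0],
    [0,0,0],
    [0,0,0]
  ]
}}

```text
t: 13.48
ee_pos: [0.538, 0.2135, 0.0974]
eef_rot: [0.102, 2.969, -0.009]
force: [-0.1, -0.1, -0.5]
width: 0.0684
grasp_force: 0.0
```

>>> {"name": "servo_tool", "arguments": {
  "grip": [0.6,0.6,0.6,0.6,0.6],
  "dp": [
    [0,0,-0.05],
    [0,0,-0.15],
    [0,0,-0.3],
    [0,0,-0.6],
    [0,0,-0.9]
  ],
  "rotation": [
    [0,0,0],
    [0,0,0],
    [0,0,0],
    [0,0,0],
    [0,0,0]
  ]
}}

```text
t: 13.9
ee_pos: [0.5221, 0.2144, 0.1874]
eef_rot: [0.102, 2.97, -0.01]
force: [1.1, 0.8, 0.5]
width: 0.0685
grasp_force: 0.0
```

>>> {"name": "servo_tool", "arguments": {
  "grip": [0.6,0.6,0.6,0.6,0.6],
  "dp": [
    [0.3,0,-0.4],
    [0.6,0,-0.8],
    [0.9,0,-0.9],
    [1,0,-0.9],
    [1,0,-0.9]
  ],
  "rotation": [
    [0,0,0],
    [0,0,0],
    [0,0,0],
    [0,0,0],
    [0,0,0]
  ]
}}

```text
t: 14.32
ee_pos: [0.4068, 0.2229, 0.2598]
eef_rot: [0.099, 2.966, -0.007]
force: [0.3, 0.6, 0.9]
width: 0.0679
grasp_force: 0.0
```

Run:
```python
from h import *
a=env.camera("wrist");t=env.camera("top");b=env.camera("side")
o=np.zeros((590,800,3),np.uint8);o[:360,:480]=cv2.resize(a[:,:,::-1],(480,360))
o[:290,485:800]=cv2.resize(t[130:250,165:295,::-1],(315,290),interpolation=cv2.INTER_CUBIC)
o[295:585,485:800]=cv2.resize(b[130:250,220:350,::-1],(315,290),interpolation=cv2.INTER_CUBIC)
o[365:589,:480]=cv2.resize(t[100:310,100:430,::-1],(480,224))
cv2.imwrite("pics/w6.png",o)
s=env.get_state();print(s["t"],s["ee_pos"],s["width"],s["force"])
```

```text
14.4667 [0.40977482 0.22232643 0.25827238] 0.06851387971036825 [ 0.55603964  0.25669632 -0.93611378]
```

View pics/w6.png

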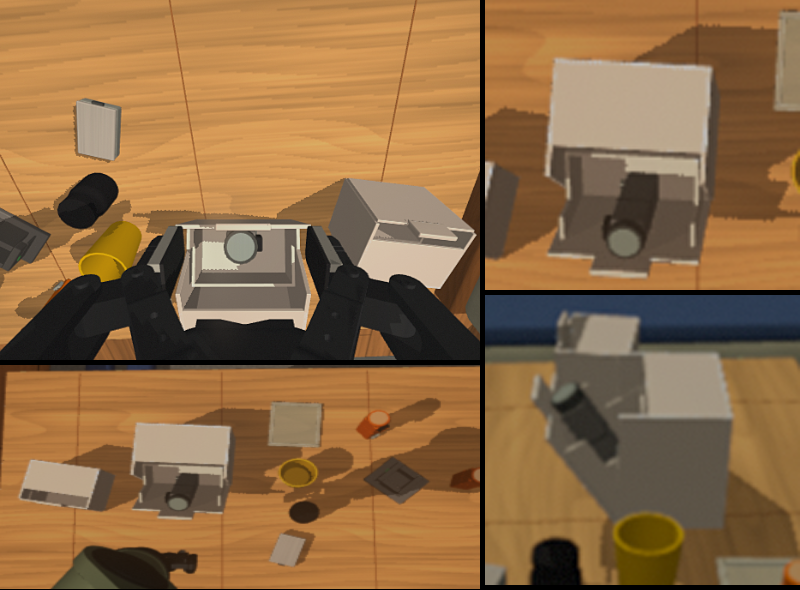

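The torch leans on the open panel with its lens up (head at (240,247) in the wrist view and (625,240) in the top inset). The bin is still fully open, the bystanders haven't moved and the gripper is clear, so I'm handing the job in.

```bash
python3 -c "
from cell import env
print(env.job_done())"
```

```text
the job is handed in; nothing more can be done
None
```

I handed the job in at about 14.5 s: the bin is tipped fully open, and the torch, drawn from its dock with the button held in, leans in it lens up, with the cup, jar, pill box and magnifier undisturbed.

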